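# Bring the wide plaster roll to the front of the rotary organiser

## Task

Bring the wide plaster roll to the open front of the rotary supply organiser: push the knob of its bolt outwards to unlock the turntable, push the turntable round by the finger pegs on its rim until the bay with the wide roll faces the front, then push the bolt fully home into its notch so that it is locked again. Only push with the fingertips; grip and lift nothing, do not touch or upset what is in the bays, and leave the things on the table where they are.

Things in the scene. Friction and masses are not known exactly. Their poses are not given: they have to be found in the camera images.
- organiser: fixed grey round foot of the rotary organiser, radius 160 mm, 12 high. Origin: centre of its underside, on the turning axis; z up. Its own -x axis points to its front, the open side (roughly towards the robot). Behind, from 95 to 265 degrees off the front, stands a fixed half-round guard, inner radius 154 mm, 4 thick, top 85 mm above the table
- hub_top (a point): top centre of the turntable's hub (radius 24 mm), 70 mm above the table, on the axis. The white turntable has radius 145 mm, flat top at 32 mm, and six equal bays, their contents about 75 mm from the axis. Radial walls 3 mm thick, top at 54 mm, part the bays and end 126 mm from the axis. The edge has a notch in the middle of each bay
- peg_1 (a point): top centre of one of the six upright steel finger pegs, 12 mm diameter, 130 mm from the axis at the outer ends of the walls, from 32 to 68 mm above the table; turns with the turntable. The others stand every 60 degrees round. With turntable angle q this one stands 30 degrees + q counter-clockwise (from above) from the organiser's front direction
- turntable (a joint): angle of the turntable in rad, counter-clockwise positive seen from above, 0 at the start; turns without limit either way with light friction (about 1 N at a peg) and stops soon after it is let go. At every multiple of 60 degrees a bay faces the front exactly and a notch stands before the bolt
- bolt (a joint): travel of the sliding bolt in m: 0 = fully home in a notch (locked, as at the start), 0.018 = fully drawn out, at its stop. It slides straight outwards from the turning axis, 60 degrees clockwise (from above) from the organiser's front direction, so on the left of the front seen from the robot, and stays where left (friction 1.5 N). The turntable is free above 0.016
- bolt_knob (a point): top centre of the bolt's upright dark steel knob, 16 mm diameter, from 36 to 70 mm above the table; moves with the bolt: 177 mm from the turning axis when home, 195 mm when drawn out. The bolt's two steel guides, 151 to 161 mm and 211 to 221 mm from the axis, are 37 mm high
- bolt_nose (a point): tip of the bolt's round nose, 25 mm above the table; 130 mm from the axis when home, 148 mm when drawn. The bolt is 9 mm thick; the notches are 13 mm wide with rounded corners: pushed in when the turntable is up to 3 degrees off, it draws the turntable true; farther off it stops against the rim, 13 mm or more short of home
- front_bay (a point): fixed point (does not turn) at the height of the turntable's top, 75 mm from the axis straight to the front: where the contents of the bay that faces front stand
- wide_roll: the wide roll of skin-coloured plaster tape, 52 mm diameter, 25 high (the largest roll), lying flat in one of the bays that does not face front at the start; origin at the centre of its underside
- narrow_roll_a: narrow roll of skin-coloured plaster tape, 42 mm diameter, 12 high, lying flat in a bay; origin at the centre of its underside
- narrow_roll_b: narrow roll of skin-coloured plaster tape, 42 mm diameter, 12 high, lying flat in a bay; origin at the centre of its underside
- vial_front: small white injection vial with a coloured cap, 23 mm diameter, 49 tall, standing in a bay; origin at the centre of its underside, z up; in the front bay at the start
- vial_b: small white injection vial with a coloured cap, 23 mm diameter, 49 tall, standing in a bay; origin at the centre of its underside, z up
- vial_c: small white injection vial with a coloured cap, 23 mm diameter, 49 tall, standing in a bay; origin at the centre of its underside, z up
- stapler: dark blue stapler, 148 x 36 x 45 mm, on the table; bystander
- thermometer: white digital thermometer, 139 x 19 x 12 mm, flat on the table; bystander
- marker: white marker pen with a blue cap, 138 x 12 x 14 mm, flat on the table; bystander
- needle_pack: needle in a flat peel pack, 85 x 34 x 10 mm, on the table; bystander
Things that resemble listed ones, but are neither listed nor needed, are in the scene too. What is shaped like the wide_roll but red is not meant.

How it is judged:
On the way, in this order (a step that is already met when the one before it is completed fails the run):
1. the bolt is pushed out of its notch (value of joint bolt above 0.013 m), for 0.1 s.
2. the bay with the wide roll is turned to the front while the bolt is drawn (x of wide_roll in the frame of organiser below -0.04 m and y of wide_roll in the frame of organiser between -0.035 and 0.035 m and value of joint bolt above 0.01 m), for 0.1 s.
At the end, for the whole second after the job is handed in: The wide roll lies in the bay that faces the front (its centre more than 40 mm in front of the turning axis and within 35 mm either side of the front line), the bolt is home to within 4 mm (which only a notch lets it be), and turntable and roll are at rest (x of wide_roll in the frame of organiser below -0.04 m and y of wide_roll in the frame of organiser between -0.035 and 0.035 m and value of joint bolt below 0.004 m and velocity of joint turntable between -0.05 and 0.05 rad/s and linear speed of wide_roll below 0.02 m/s); the robot touches nothing.
It fails at once if something in the bays is lifted or falls off the turntable (height (world z) of any of vial_front, wide_roll, vial_b, narrow_roll_a, vial_c, narrow_roll_b above 0.05 m or height (world z) of any of vial_front, wide_roll, vial_b, narrow_roll_a, vial_c, narrow_roll_b below 0.022 m).
It fails at once if a vial is tipped (angle between any of vial_front, vial_b, vial_c's own z axis and vertical above 0.5 rad).
It fails at once if the robot touches the contents of a bay (more than 1 N) (contact force between any of the fingers, the arm and vial_front above 1 N or contact force between any of the fingers, the arm and wide_roll above 1 N or contact force between any of the fingers, the arm and vial_b above 1 N or contact force between any of the fingers, the arm and narrow_roll_a above 1 N or contact force between any of the fingers, the arm and vial_c above 1 N or contact force between any of the fingers, the arm and narrow_roll_b above 1 N).
It fails at once if a bystander on the table is moved by more than 20 mm (distance of any of stapler, thermometer, marker, needle_pack from where it was at the start of the episode above 0.02 m).
It also fails if it takes over 67 s, if anything falls off the work surface, if the arm or the gripper's body presses on something with over 40 N, if the wrist force passes 120 N, or if a joint passes its speed limit or range.

## Robot

A 6-joint arm with a two-finger parallel gripper is mounted at the origin on a cart in front of the work surface, level with it; the furniture and walls round the work are solid. World frame = base frame: x ahead of the robot, y to its left, z up, the work surface at z = 0. Lengths are in m, angles in rad, forces in N, time in s.
With the tool pointing down it reaches from about 0.3 to 0.825 m from the base axis. Payload 5.4 kg.
Tool frame: the origin (TCP) lies at the very end of the fingers, on their centre line; the grasp point (between the pads) lies 19 mm behind it; z points along the fingers, y is the line along which they close (so a half turn about z gives the same grasp; the last joint's range is limited). The gripper opens to 92 mm and grips with 3 to 60 N. Pads are 20 mm wide; open, the fingers measure 128 mm over their backs; the gripper's body (75 mm by 189 mm) begins 69 mm behind the grasp point.
Start: joints at [-1.358, 0.158, 1.597, -0, 1.386, -0.21], TCP at [0.236, -0.524, 0.215] pointing down, gripper open.
Joint ranges: [-2.91, 2.91], [-0.94, 2.29], [0.18, 2.7], [-1.29, 4.43], [0.17, 2.64], [-3, 3]. Speed limits (rad/s): [2.57, 2.57, 3.14, 3.14, 3.14, 3.14].

## Interface

Orientations are given as a rotation vector (axis times angle).
In Python, from workcell import bot gives the robot as it stands. Calls block until the motion is done:
- bot.goto(position, orientation): joint-space move of the TCP to a pose.
- bot.line_to(position, rot=None, max_speed=0.15): straight line of the TCP; rot=None keeps the orientation; max_speed is the mean speed in m/s.
- bot.set_joints(angles): joint-space move.
- bot.set_gripper(opening, newtons=None): opening from 0.0 (shut) to 1.0 (fully open); newtons is the grip in N (None keeps the last); returns when the fingers have stopped.
- bot.hold(seconds).
- bot.inverse_kinematics(position, orientation): joint angles nearest the present ones, or None.
- bot.read_camera(name): name is "scene" or "top" or "wrist"; returns a dict with "pixels" (420x560x3 uint8, blue, green, red), "fx", "fy", "cx", "cy" (pixels), "R" (3x3) and "t" (3): a world point X has camera coordinates R X + t. Camera axes: x right, y down, z forward; pixel columns grow to the right and rows downward; lengths in m; the calibration is good to about 2 mm. A picture is of the moment at which its call begins. There is no depth.
A pose or a line that the arm cannot do raises bot.MotionError and nothing moves.
- bot.job_done(): hands the job in; it is judged then, once.
Readings, each from a call of its own:
- bot.current_clock(): time.
- bot.current_joints(): joint angles.
- bot.current_joint_vel(): joint speeds.
- bot.current_effort(): joint torques, N m.
- bot.current_ee_pos(): TCP position.
- bot.current_tool_rot(): TCP orientation.
- bot.current_contact_force(): force on the tool from outside, world axes, zero at the start.
- bot.current_ft_torque(): the same for the moment, N m.
- bot.current_opening(): opening from 0.0 (shut) to 1.0 (fully open).
- bot.current_grip_force(): force on a finger pad.
Only numpy, scipy, OpenCV 4.12 (cv2) and the standard library are available. Lean on these libraries where they do the work, as an engineer would, in place of code of your own. Each camera call takes 0.05 s, during which the arm holds its last target. There are 200 camera calls.

## Working session

There is one attempt and no reset: what is moved stays moved. The work goes in short steps, each a Python script; the robot and the scene stay as the last script left them, time stands still between calls to the robot, and variables do not carry over. Pictures are saved under pics/ and viewed, at most 10 in all, crops included, and the job is handed in when it is done.

```bash
mkdir -p pics; python3 - <<'E'
from workcell import bot
import cv2,numpy as np
for n in ("top","scene"):
    c=bot.read_camera(n); cv2.imwrite(f"pics/{n}0.png",c["pixels"]); np.savez(f"{n}.npz",**{k:np.array(c[k]) for k in c})
    print(n,c["fx"],c["fy"],c["cx"],c["cy"],np.round(c["R"],3).tolist(),np.round(c["t"],3))
print(bot.current_clock(),bot.current_tool_rot())
E
```

```text
top 431.803147210864 431.803147210864 277.36888517971715 210.30558185812706 [[0.029, -1.0, 0.005], [-0.98, -0.029, -0.199], [0.199, 0.001, -0.98]] [-0.166  0.541  1.237]
scene 523.6784414072758 523.6784414072758 272.8253328242716 205.3449013720875 [[-0.892, -0.452, 0.005], [-0.297, 0.579, -0.759], [0.34, -0.679, -0.651]] [0.392 0.293 1.219]
0.1 [-3.07001718e+00 -6.58872830e-01  3.18758692e-06]
```

View pics/top0.png

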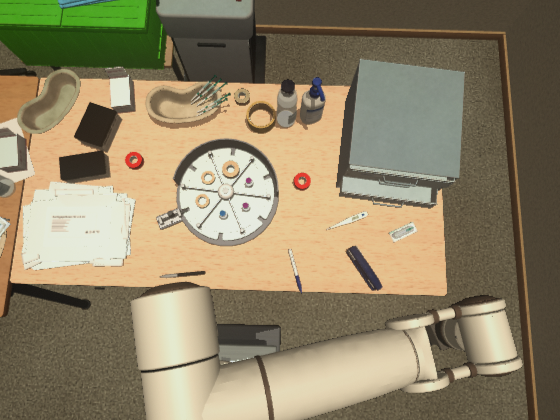

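View pics/scene0.png

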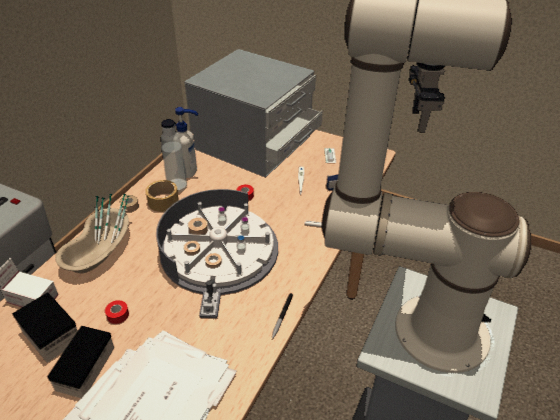

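```bash
python3 - <<'E'
import cv2
i=cv2.imread("pics/top0.png")[130:255,145:290]
cv2.imwrite("pics/crop.png",cv2.resize(i,None,fx=5,fy=4.8*5/4.8,interpolation=cv2.INTER_CUBIC)[:600])
E
```

```text
(no output)
```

View pics/crop.png

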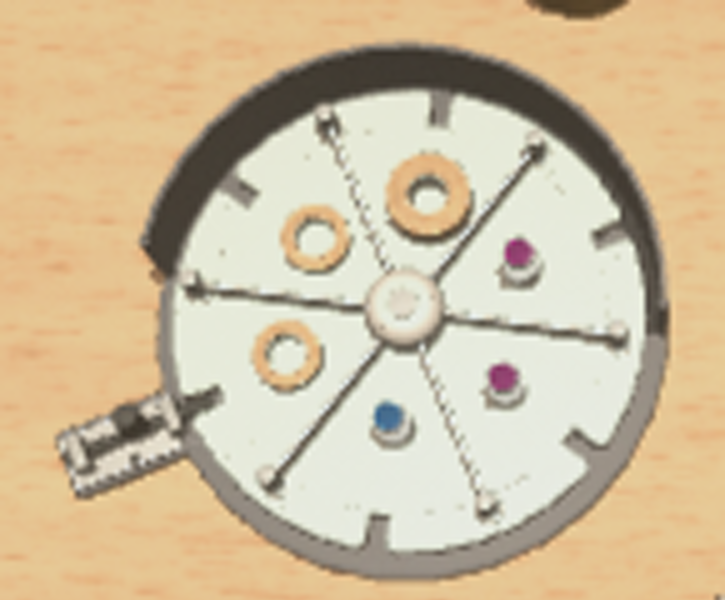

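```bash
cat > h.py <<'E'
from workcell import bot
import cv2,numpy as np
from scipy.spatial.transform import Rotation as Rn
from scipy.optimize import least_squares
def ray(c,u,v,z):
    R,t=np.array(c["R"]),np.array(c["t"])
    C=-R.T@t; d=R.T@np.array([(u-c["cx"])/c["fx"],(v-c["cy"])/c["fy"],1])
    return (C+d*(z-C[2])/d[2])[:2]
def proj(c,P):
    p=np.array(c["R"])@P+c["t"]; return c["fx"]*p[0]/p[2]+c["cx"],c["fy"]*p[1]/p[2]+c["cy"]
def rot(a,flip):  # tool x along angle a (or opposite), z down
    a=a+np.pi*flip; x=np.array([np.cos(a),np.sin(a),0]); z=np.array([0,0,-1.])
    return Rn.from_matrix(np.column_stack([x,np.cross(z,x),z])).as_rotvec()
E
python3 - <<'E'
from h import *
c=np.load("top.npz")
g=lambda x,y,z:ray(c,145+x/5,130+y/5,z)
hub=g(402,302,.07)
pegs=[(-30,270,478),(30,488,505),(90,620,335),(150,537,145),(210,325,115),(270,190,285)]
P=np.array([g(x,y,.068) for _,x,y in pegs]);K=g(130,415,.07)
A=np.radians([p[0] for p in pegs])
def f(s):
    pr=s[:2]+.13*np.c_[np.cos(s[2]+A),np.sin(s[2]+A)]
    k=s[:2]+.177*np.array([np.cos(s[2]-np.pi/3),np.sin(s[2]-np.pi/3)])
    return np.r_[(pr-P).ravel(),k-K,hub-s[:2]]
r=least_squares(f,[*hub,np.pi]);print(r.x,np.degrees(r.x[2]),hub,K);print(np.round(1000*r.fun.reshape(-1,2),1))
np.save("org.npy",r.x)
O,ph=r.x[:2],r.x[2]
for flip in(0,1):
  for deg in(-60,-103,-60,0,60,85):
    a=ph+np.radians(deg)
    q=bot.inverse_kinematics([*(O+.134*np.array([np.cos(a),np.sin(a)])),.048],rot(a,flip))
    print(flip,deg,None if q is None else np.round(q,2))
E
```

```text
[0.59633168 0.00484258 3.04839996] 174.66045190161248 [0.59881364 0.0067232 ] [0.52540929 0.16330489]
[[-0.3  1.3]
 [-0.2  0.5]
 [ 1.2 -0.8]
 [ 2.6 -0.7]
 [-0.4 -0.9]
 [ 2.5  0.1]
 [-2.9  2.4]
 [ 2.5  1.9]]
0 -60 [ 0.01  0.3   1.79 -0.    1.06 -0.42]
0 -103 [0.02 0.52 1.49 0.   1.13 0.34]
0 -60 [ 0.01  0.3   1.79 -0.    1.06 -0.42]
0 0 [-0.22  0.08  2.04 -0.    1.02 -1.7 ]
0 60 [-0.43  0.24  1.86 -0.    1.04 -2.95]
0 85 [-0.42  0.37  1.69 -0.    1.08  2.9 ]
1 -60 [ 0.01  0.3   1.79 -0.    1.06  2.72]
1 -103 [ 0.02  0.52  1.49 -0.    1.13 -2.8 ]
1 -60 [ 0.01  0.3   1.79 -0.    1.06  2.72]
1 0 [-0.22  0.08  2.04 -0.    1.02  1.44]
1 60 [-0.43  0.24  1.86 -0.    1.04  0.19]
1 85 [-0.42  0.37  1.69 -0.    1.08 -0.24]
```

```bash
cat >> h.py <<'E'
s=np.load("org.npy"); O,ph=s[:2],s[2]
def pos(r,deg,z):
    a=ph+np.radians(deg); return [*(O+r*np.array([np.cos(a),np.sin(a)])),z]
def T(deg): return rot(ph+np.radians(deg),0)
def fr(deg):
    a=ph+np.radians(deg); return np.array(bot.current_contact_force())[:2]@[np.cos(a),np.sin(a)]
def shot(name,n="top"):
    c=bot.read_camera(n); cv2.imwrite(f"pics/{name}.png",cv2.resize(c["pixels"][130:255,145:290],None,fx=4.8,fy=4.8,interpolation=cv2.INTER_CUBIC)); return c
E
python3 - <<'E'
from h import *
bot.set_gripper(0.0)
bot.goto(pos(.152,-60,.15),T(-60))
bot.line_to(pos(.152,-60,.048),max_speed=.12)
print("down",fr(-60),bot.current_clock())
for r in np.arange(.156,.186,.002):
    bot.line_to(pos(r,-60,.048),max_speed=.04); f=fr(-60); print(round(r,3),round(f,1),end="; ")
    if abs(f)>8: break
print(bot.current_clock())
bot.line_to(pos(r-.006,-60,.048)); bot.line_to(pos(r-.01,-60,.13),max_speed=.2)
print(bot.current_clock(),bot.current_ee_pos())
E
```

```text
down 0.10693832520960304 5.0417
0.156 0.9; 0.158 0.2; 0.16 -0.3; 0.162 -1.1; 0.164 -0.5; 0.166 -0.2; 0.168 -0.6; 0.17 -0.1; 0.172 -0.3; 0.174 0.7; 0.176 -0.5; 0.178 -5.0; 0.18 -11.1; 8.2917
9.1 [0.52474094 0.15959038 0.12922274]
```

```bash
python3 - <<'E'
from h import *
bot.goto(pos(.134,-103,.13),T(-100))
bot.line_to(pos(.134,-103,.044),max_speed=.12)
print(bot.current_clock(),np.round(bot.current_contact_force(),1))
mx=0
for d in np.linspace(-96,49.6,22):
    bot.line_to(pos(.134,d,.044),rot=T(d),max_speed=.09)
    f=np.linalg.norm(bot.current_contact_force()); mx=max(mx,f)
    if f>15: print("force",d,f); break
print(bot.current_clock(),mx)
bot.line_to(pos(.134,d-3,.044)); bot.line_to(pos(.134,d-3,.13),max_speed=.2)
bot.goto(pos(.2,-60,.18),T(-60))
shot("p1");print(bot.current_clock())
E
```

```text
10.625 [-1.  -0.2  0.3]
17.9583 1.8391407810888682
20.9417
```

View pics/p1.png

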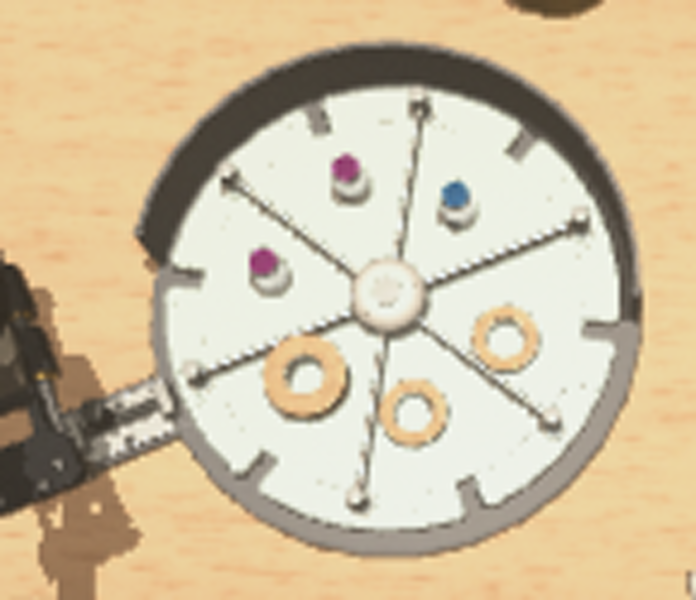

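The wide roll (305,377) is now about 30° short of the front, the front peg is at (358,497), and all the contents are upright. I'll push that peg the last 30° or so.

```bash
python3 - <<'E'
from h import *
c=np.load("top.npz")
def ang(x,y):
    p=ray(c,145+x/4.8,130+y/4.8,.068)-O; return (np.degrees(np.arctan2(p[1],p[0])-ph)+180)%360-180, np.hypot(*p)
print(ang(358,497),ang(197,378))
bot.goto(pos(.134,-16,.13),T(-16))
bot.line_to(pos(.134,-16,.044),max_speed=.12)
for d in [-10,-3,4,11,16,19.4]:
    bot.line_to(pos(.134,d,.044),rot=T(d),max_speed=.06)
    f=np.linalg.norm(bot.current_contact_force())
    if f>15: print("force",d,f); break
bot.hold(.2)
bot.line_to(pos(.134,d-3,.044)); bot.line_to(pos(.134,d-3,.13),max_speed=.2)
bot.goto(pos(.23,-60,.15),T(-60))
shot("p2");print(bot.current_clock())
E
```

```text
(np.float64(-0.15140895790807463), np.float64(0.1280068644424783)) (np.float64(-58.63151657732786), np.float64(0.12856370951747204))
27.7917
```

View pics/p2.png

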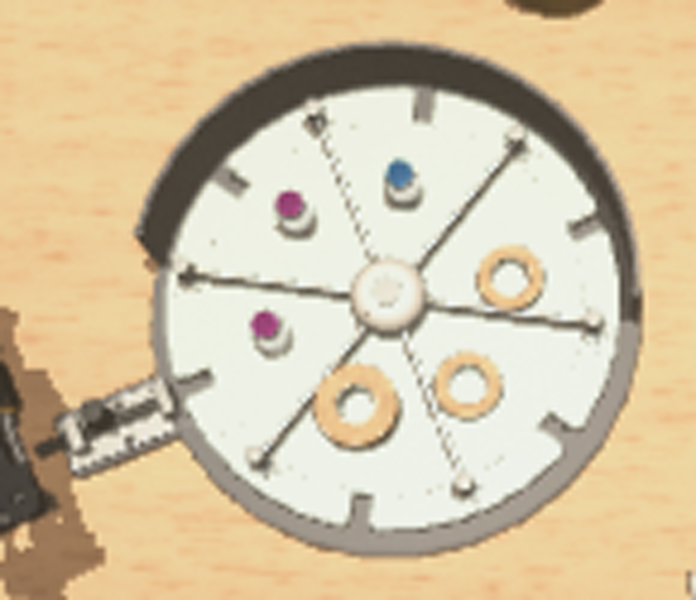

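The wide roll (358,405) is now in the front bay. The pegs and the notch line up with their starting pixels to within about 1°, so I'll push the bolt home.

```bash
python3 - <<'E'
from h import *
bot.line_to(pos(.222,-60,.048),max_speed=.12)
print(fr(-60))
for r in np.arange(.216,.189,-.002):
    bot.line_to(pos(r,-60,.048),max_speed=.04); f=fr(-60); print(round(r,3),round(f,1),end="; ")
    if abs(f)>9: break
bot.hold(.2)
bot.line_to(pos(r+.008,-60,.048)); bot.line_to(pos(r+.03,-60,.15),max_speed=.2)
bot.goto(pos(.28,-60,.2),T(-60))
shot("p3");print(bot.current_clock())
E
```

```text
0.14945300313427942
0.216 -0.1; 0.214 -0.1; 0.212 0.6; 0.21 0.8; 0.208 0.5; 0.206 -0.6; 0.204 0.4; 0.202 0.4; 0.2 0.6; 0.198 0.7; 0.196 1.0; 0.194 4.5; 0.192 11.2; 33.675
```

View pics/p3.png

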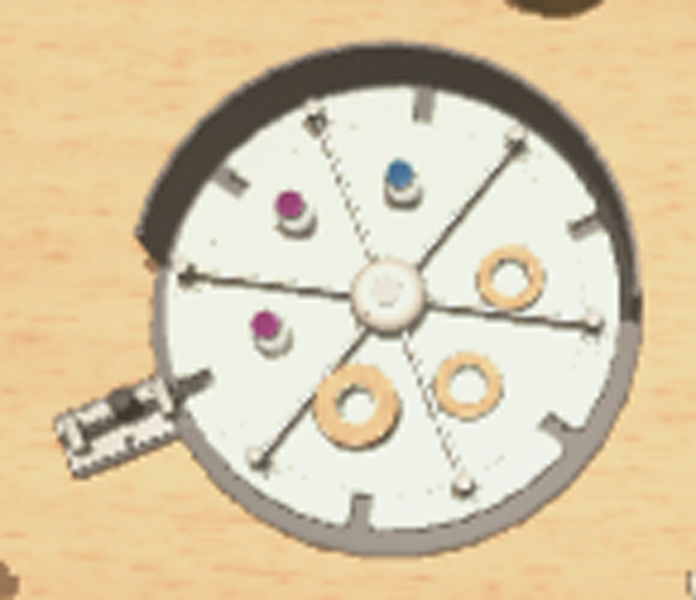

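```bash
python3 - <<'E'
from h import *
a=cv2.imread("pics/top0.png"); b=bot.read_camera("top")["pixels"]
t=a[205:222,160:180].copy()
print([np.round(cv2.phaseCorrelate(*(cv2.cvtColor(i[205:221,162:180],cv2.COLOR_BGR2GRAY).astype(np.float32) for i in(a,b))),2) ] if 0 else "")
for i in(a,b):
    g=cv2.cvtColor(i[205:222,160:179],cv2.COLOR_BGR2GRAY).astype(float); w=np.clip(90-g,0,None)
    y,x=np.mgrid[205:222,160:179]; print((w*x).sum()/w.sum(),(w*y).sum()/w.sum(),w.sum())
E
```

```text
170.83159722222223 215.72916666666666 576.0
171.1356993736952 215.54070981210856 479.0
```

```bash
python3 -c "
from workcell import bot
print(bot.job_done())"
```

```text
the job is handed in; nothing more can be done
None
```

The job is handed in, but no verdict came back: the last picture shows the wide roll in the front bay, all vials upright, and the bolt within about 1 mm of its home position, at about 34 s on the clock.

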